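# Set the model railway turntable to the siding with the green lamp

### The arm

A 6-joint arm with a two-finger parallel gripper is mounted at the origin on the work surface. World frame = base frame: x ahead of the robot, y to its left, z up, the work surface at z = 0. Lengths are in mm, angles in rad, forces in N, time in s.
With the tool pointing down it reaches from about 275 to 825 mm from the base axis. Payload 5.2 kg.
Tool frame: the origin (TCP) lies at the very end of the fingers, on their centre line; the grasp point (between the pads) lies 19 mm behind it; z points along the fingers, y is the line along which they close (so a half turn about z gives the same grasp; the last joint's range is limited). The gripper opens to 93 mm and grips with 3 to 60 N. Pads are 15 mm wide; open, the fingers measure 128 mm over their backs; the gripper's body (75 mm by 188 mm) begins 65 mm behind the grasp point.
Start: joints at [-1.523, 0.259, 1.535, -0, 1.348, -0.203], TCP at [136.519, -532.792, 183.953] pointing down, gripper open.
Joint ranges: [-3.14, 3.14], [-0.91, 2.08], [0.19, 2.58], [-1.22, 4.36], [0.22, 2.71], [-3.12, 3.12]. Speed limits (rad/s): [2.57, 2.57, 3.14, 3.14, 3.14, 3.14].

### API

Orientations are given as a unit quaternion [w, x, y, z].
In Python, from cell import get_state, read_camera, camera_info, hand_in gives the robot as it stands.
- The arm moves only by the tool arm_command, never from a script. Its argument "targets" is a list that holds one entry, the list of rows, each a list of 6 numbers: the shift along the tool's x, y, z in cm, then the turn, a rotation vector about the tool's x, y, z in rad. In form: [[[x, y, z, ax, ay, az], ...]]. A call has 1 to 20 rows; each row shifts and turns the commanded pose from where the row before left it, along the tool's axes as they then stand; what a row does not reach is not made up. A row lasts 1/8 s, in which the tool goes at most 62.5 mm and 10.7 degrees, less where a joint would pass 70% of its speed; a pose out of reach is approached as far as the arm can. A call with a gripper value outside its range is refused whole. "fingers" is the finger opening in cm, from 0 to 9.3, set as the call begins (left out, the last holds). The fingers move at their own pace and stop on an object; "squeeze" is the grip in N (left out, the last holds). Time passes only in rows, so rows that do not move let the fingers close. It gives the time, the measured TCP pose, the force, the opening and the grip force at its end, in the units of the state.
- get_state(): the state, without advancing time (a new reading comes with each control period).
- read_camera(name): name is "side" or "top"; returns (picture, depth): 384x512x3 uint8, red, green, blue; 384x512 float32, mm along the optical axis (not along the pixel's ray), 0 where there is no reading.
- camera_info(name): a dict with "K" (3x3 intrinsics, pixels), "world_from_camera" (4x4, takes a point from camera to world coordinates). Camera axes: x right, y down, z forward; pixel columns grow to the right and rows downward; lengths in mm; the calibration is good to about 2 mm. A picture is of the moment at which its call begins. camera_info takes no time and is no camera call.
- hand_in(): hands the job in; it is judged then, once.
The state is a dict: "clock": time; "joint_pos": joint angles; "dq": joint speeds; "tau": joint torques, N m; "tool_pos": TCP position; "tcp_rot": TCP orientation; "wrist_force": force on the tool from outside, world axes, zero at the start; "ft_torque": the same for the moment, N m; "opening": finger opening in mm; "gripper_force": force on a finger pad.
Only numpy, scipy, OpenCV 4.12 (cv2) and the standard library are available. Lean on these libraries where they do the work, as an engineer would, in place of code of your own. Each camera call takes 0.05 s, during which the arm holds its last target. There are 200 camera calls.

### The job

On the model railway board, turn the turntable bridge until the end with the yellow arch points at the siding that has the green lamp, so that its rails line up with that track. Push the bridge round from its side and leave it standing still there. Do not disturb the two wagons.

Things in the scene. Friction and masses are not known exactly. Their poses are not given: they have to be found in the camera images.
- bridge: Grey turntable bridge, 210 mm long, 54 wide; turns endlessly about a vertical axis at its middle; light friction, stays where left. Origin on the axis at table level, x to the end with the yellow arch, z up. Push its flat sides (y = +-27 mm, 16 to 50 mm high). Arch at x = 84 mm, 18 long, 98 high. Floor round it 13 mm high, clear to 112 mm from the axis; sidings (36 mm high) lie beyond.
- green_lamp: Green drum 28 mm across on a black post, 80 mm high, fixed, at the outer end of one of three sidings, on that track's centre line, 242 mm from the bridge's axis. Origin: centre of its foot, 12 mm above the table. The sidings radiate from the axis, 42 degrees apart; the others end in like lamps, but red. The arch end must point straight at this lamp.
- boxcar_mid (a point): Brown box wagon, 94 mm long, 33 wide, 45 high, loose on the rails of an outer siding, 124 to 218 mm from the bridge's axis, its foot 40 mm above the table. Point at its centre, half-way up, x along it. Leave alone.
- tanker_mid (a point): White tank wagon, 94 mm long, 30 wide, 46 high, loose on the rails of the other outer siding, 124 to 218 mm from the bridge's axis, its foot 40 mm above the table. Point at its centre, half-way up, x along it. Leave alone.

How it is judged:
By the outcome, as a careful person would: the job done as asked, in the order asked, and still so for the second after the job is handed in, with the robot touching nothing.
It also fails if it takes over 35 s, if anything falls off the work surface, if the arm or the gripper's body presses on something with over 40 N, if the wrist force passes 120 N, or if a joint passes its speed limit or range.

## Working session

There is one attempt and no reset: what is moved stays moved. The work goes in short steps, Python scripts to look and compute and a tool call to move; the robot and the scene stay as the last step left them, time stands still between calls to the robot, and variables do not carry over. Pictures are saved under pics/ and viewed, at most 10 in all, crops included, and the job is handed in when it is done.

Besides the shell and the picture viewer there is one more tool, called after "Request:" in YAML: its name, and indented under it one key for each argument. arm_command: Moves the arm, as the interface text tells. Its arguments: {"type":"object","properties":{"targets":{"type":"array"},"fingers":{"type":"number"},"squeeze":{"type":"number"}},"required":["targets"]}

```bash
mkdir -p pics; python3 - <<'E'
from cell import *
import cv2,numpy as np
for n in("top","side"):
    p,d=read_camera(n); cv2.imwrite(f"pics/{n}0.png",p[:,:,::-1]); np.savez(f"{n}0.npz",p=p,d=d)
    c=camera_info(n); print(np.round(c["K"],1).tolist(),np.round(c["world_from_camera"],3).tolist())
s=get_state();print(s["clock"],s["tool_pos"],s["tcp_rot"])
E
```

```text
[[422.3, 0.0, 253.1], [0.0, 422.3, 187.7], [0.0, 0.0, 1.0]] [[-0.003, -0.992, 0.124, 559.854], [-1.0, 0.004, 0.005, -6.283], [-0.005, -0.124, -0.992, 771.714], [0.0, 0.0, 0.0, 1.0]]
[[369.3, 0.0, 259.2], [0.0, 369.3, 196.0], [0.0, 0.0, 1.0]] [[0.694, -0.453, 0.559, 232.351], [-0.72, -0.455, 0.525, -408.56], [0.017, -0.767, -0.642, 559.158], [0.0, 0.0, 0.0, 1.0]]
0.1 [ 136.50163982 -532.23009364  183.21268833] [-8.23528800e-04  9.92148373e-01  1.25063679e-01  5.52363816e-05]
```

View pics/top0.png

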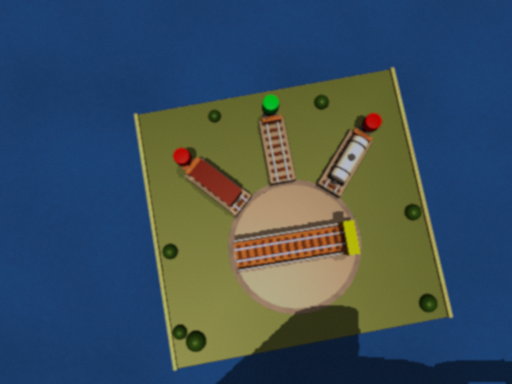

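View pics/side0.png

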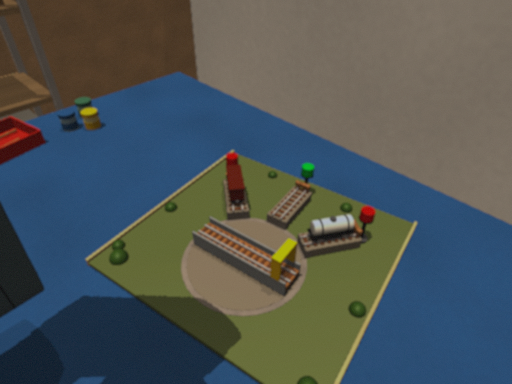

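The top view shows the bridge centred near (296,244), with its arch at (350,238). The green lamp is at (271,103), and the red ones are at (182,156) and (373,121).

```bash
cat > h.py <<'E'
from cell import *
import cv2,numpy as np
from scipy.optimize import least_squares
def cloud(p,d,n):
    c=camera_info(n);K=c["K"];T=np.array(c["world_from_camera"])
    v,u=np.mgrid[:384,:512]
    q=np.stack([(u-K[0][2])/K[0][0]*d,(v-K[1][2])/K[1][1]*d,d],-1)
    return q@T[:3,:3].T+T[:3,3]
def col(p,c):
    h,s,v=np.moveaxis(cv2.cvtColor(p,cv2.COLOR_RGB2HSV),-1,0)
    b=(s>200)&(v>100)
    return b&{'g':(h>50)&(h<75),'r':((h<4)|(h>176))&(v>170),'y':(h>25)&(h<33)&(v>140)}[c]
def blobs(p,d,n,c,zmin=60,amin=60):
    W=cloud(p,d,n); m=(col(p,c)&(d>0)&(W[...,2]>zmin)).astype(np.uint8)
    k,l,st,_=cv2.connectedComponentsWithStats(m)
    return [W[l==i] for i in range(1,k) if st[i,4]>amin]
def bridge(p,d,ax):
    # rim walls: points within 105 mm, z 42..56
    W=cloud(p,d,"top"); r=np.hypot(W[...,0]-ax[0],W[...,1]-ax[1])
    P=W[(d>0)&(r<104)&(W[...,2]>24)&(W[...,2]<60)]
    rc=cv2.minAreaRect(P[:,:2].astype(np.float32))
    vx=cv2.PCACompute(P[:,:2].astype(np.float32),None)[1][0]
    y=blobs(p,d,"top",'y',75)
    A=np.concatenate(y) if y else None
    return rc,np.degrees(np.arctan2(vx[1],vx[0])),A,P
E
python3 - <<'E'
from h import *
z=np.load("top0.npz");p,d=z["p"],z["d"]
for c in'gry':
    for B in blobs(p,d,"top",c,60,30):
        t=B[B[:,2]>np.percentile(B[:,2],90)-8]
        print(c,len(B),np.round(np.median(t,0),1),cv2.minAreaRect(t[:,:2].astype(np.float32)))
L=[]
for c in'gr':
    for B in blobs(p,d,"top",c,78,30):
        (x,y),r=cv2.minEnclosingCircle(B[:,:2].astype(np.float32)); L.append((x,y))
print(np.round(L,1))
if len(L)==3:
    f=least_squares(lambda a:[np.hypot(a[0]-x,a[1]-y)-242 for x,y in L],[500,-50]);print(f.x,f.fun)
    print(bridge(p,d,f.x)[:2]); a=f.x
    for x,y in L: print(np.degrees(np.arctan2(y-a[1],x-a[0])))
    # floor disc
    W=cloud(p,d,"top");h,s,v=np.moveaxis(cv2.cvtColor(p,cv2.COLOR_RGB2HSV),-1,0)
    for uv in [(296,300),(255,300),(100,100),(200,280)]: print(uv,W[uv[1],uv[0]].round(1),p[uv[1],uv[0]])
E
```

```text
g 196 [788.4 -31.9  91. ] ((788.6725463867188, -32.57732391357422), (25.185958862304688, 24.846012115478516), 87.12620544433594)
r 142 [ 756.5 -202.9   91.2] ((756.1421508789062, -202.86068725585938), (21.013505935668945, 21.664289474487305), 44.723480224609375)
r 148 [699.  115.2  91.4] ((699.4097290039062, 115.63453674316406), (21.685766220092773, 20.82369041442871), 88.95528411865234)
y 339 [ 564.6 -158.2   97.2] ((564.7921142578125, -158.28541564941406), (52.724578857421875, 16.571861267089844), 8.334882736206055)
[[ 789.   -32.6]
 [ 756.7 -202.9]
 [ 698.6  115.5]]
[550.763487  -75.9992789] [ 0.14311533 -0.09632946 -0.09620451]
(((549.7655029296875, -68.06025695800781), (54.406044006347656, 191.82925415039062), 9.278815269470215), np.float32(99.21806))
10.315603178909896
-31.635508641678932
52.333643002162056
(296, 300) [455.7 -77.5  11.3] [179 167 131]
(255, 300) [455.8  -5.5  10.7] [145 126  89]
(100, 100) [ 8.248e+02  2.870e+02 -8.000e-01] [ 27  62 109]
(200, 280) [490.6  91.5  11.9] [130 131  65]
```

Request:
arm_command:
  targets:
    - [[3.79,-2.41,0,0,0,0],[3.79,-2.41,0,0,0,0],[3.79,-2.41,0,0,0,0],[3.79,-2.41,0,0,0,0],[3.79,-2.41,0,0,0,0],[3.79,-2.41,0,0,0,0],[3.79,-2.41,0,0,0,0],[3.79,-2.41,0,0,0,0],[3.79,-2.41,0,0,0,0],[3.79,-2.41,0,0,0,0],[3.79,-2.41,0,0,0,0],[3.79,-2.41,0,0,0,0.085],[0,0,0,0,0,0],[0,0,0,0,0,0]]
  fingers: 0

```text
clock: 1.85
tool_pos: [504.7, -139.9, 183.5]
tcp_rot: [-0.0, 0.997, 0.084, -0.001]
wrist_force: [0.4, 0.2, -0.8]
opening: 0.2
gripper_force: 0.0
```

Request:
arm_command:
  targets:
    - [[0,0,4,0,0,0],[0,0,4,0,0,0],[0,0,4,0,0,0],[0,0,2.5,0,0,0],[0,0,1,0,0,0],[0,0,0,0,0,0]]

```text
clock: 2.6
tool_pos: [504.8, -140.5, 28.9]
tcp_rot: [-0.0, 0.997, 0.082, -0.0]
wrist_force: [-0.2, 0.1, 0.7]
opening: 0.5
gripper_force: 0.0
```

```bash
python3 - <<'E'
from h import *
s=get_state();print(s["clock"],s["tool_pos"],s["wrist_force"])
p,d=read_camera("side"); cv2.imwrite("pics/s1.png",cv2.resize(p[130:330,130:410,::-1],None,fx=2.5,fy=2.5))
E
```

```text
2.6 [ 504.78145465 -140.49151487   28.92058065] [-0.1513692   0.05118863  0.65543263]
```

View pics/s1.png

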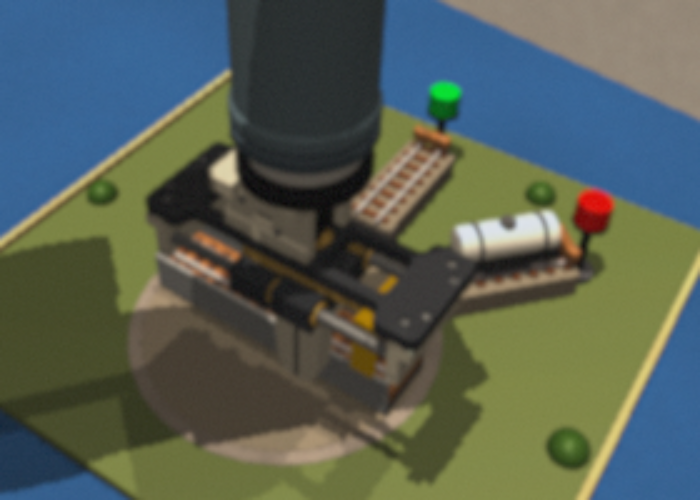

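The gripper is standing clear, with its fingers beside the bridge flank near (300,340). Next I'll approach and push.

Request:
arm_command:
  targets:
    - [[0.35,0,0,0,0,0],[0.35,0,0,0,0,0],[0.35,0,0,0,0,0],[0.35,0,0,0,0,0],[0.35,0,0,0,0,0],[0.293,0.191,0,0,0,-0.0524],[0.293,0.191,0,0,0,-0.0524],[0.293,0.191,0,0,0,-0.0524],[0.293,0.191,0,0,0,-0.0524],[0.293,0.191,0,0,0,-0.0524],[0.293,0.191,0,0,0,-0.0524],[0.293,0.191,0,0,0,-0.0524],[0.293,0.191,0,0,0,-0.0524],[0.293,0.191,0,0,0,-0.0524],[0.293,0.191,0,0,0,-0.0524],[0.293,0.191,0,0,0,-0.0524],[0.293,0.191,0,0,0,-0.0524],[0.293,0.191,0,0,0,-0.0524],[0.293,0.191,0,0,0,-0.0524]]

```text
clock: 5.03
tool_pos: [570.2, -140.1, 28.7]
tcp_rot: [-0.0, 0.9, 0.436, -0.0]
wrist_force: [-0.1, 0.7, -0.5]
opening: 0.2
gripper_force: 0.3
```

```bash
cat > m.py <<'E'
from h import *
import sys
s=get_state();t=s["tool_pos"];q=s["tcp_rot"]
ph=np.degrees(2*np.arctan2(q[2],q[1]))-90
a=np.array([550.8,-76]);r=np.radians(ph);u=np.array([np.cos(r),np.sin(r)]);v=np.array([-u[1],u[0]])
print("clock",s["clock"],"tool",t.round(1),"phi_tool",ph.round(2),"p_b",((t[:2]-a)@u).round(1),((t[:2]-a)@v).round(1),"F",s["wrist_force"].round(1))
for n in("top","side"):
    p,d=read_camera(n);cv2.imwrite(f"pics/{n}_{sys.argv[1]}.png",cv2.resize(p[130:330,130:410,::-1] if n=="side" else p[80:320,150:410,::-1],None,fx=2.5,fy=2.5))
    W=cloud(p,d,n)
    for B in blobs(p,d,n,'y',60,20):
        tt=B[B[:,2]>92]
        if len(tt)>15:
            rc=cv2.minAreaRect(tt[:,:2].astype(np.float32));c=np.array(rc[0]);print(n,len(tt),"arch",c.round(1),np.round(rc[1],1),rc[2],"dir",np.degrees(np.arctan2(*(c-a)[::-1])).round(2),"r",np.hypot(*(c-a)).round(1))
E
python3 m.py a
```

```text
clock 5.025 tool [ 570.2 -140.1   28.7] phi_tool -38.36 p_b 55.0 -38.2 F [-0.1  0.7 -0.5]
```

View pics/side_a.png

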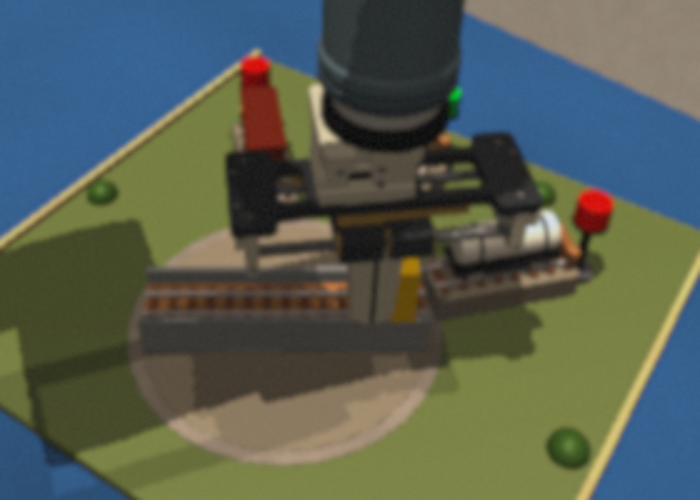

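The bridge is turning with the fingers: it now lies horizontal in the crop, with the arch at (405,290) and the tanker untouched.

Request:
arm_command:
  targets:
    - [[0.293,0.191,0,0,0,-0.0524],[0.293,0.191,0,0,0,-0.0524],[0.293,0.191,0,0,0,-0.0524],[0.293,0.191,0,0,0,-0.0524],[0.293,0.191,0,0,0,-0.0524],[0.293,0.191,0,0,0,-0.0524],[0.293,0.191,0,0,0,-0.0524],[0.293,0.191,0,0,0,-0.0524],[0.293,0.191,0,0,0,-0.0524],[0.293,0.191,0,0,0,-0.0524],[0.293,0.191,0,0,0,-0.0524],[0.293,0.191,0,0,0,-0.0524],[0.146,0.096,0,0,0,-0.0262],[0,0,0,0,0,0]]

```text
clock: 6.88
tool_pos: [605.2, -115.1, 28.8]
tcp_rot: [-0.0, 0.713, 0.701, -0.0]
wrist_force: [-0.8, -0.2, 0.7]
opening: 0.4
gripper_force: 0.1
```

```bash
python3 m.py b
```

```text
clock 6.875 tool [ 605.2 -115.1   28.8] phi_tool -0.98 p_b 55.0 -38.1 F [-0.8 -0.2  0.7]
top 128 arch [636.8 -71.3] [19.5 17.8] 81.70825958251953 dir 3.16 r 86.1
```

View pics/top_b.png

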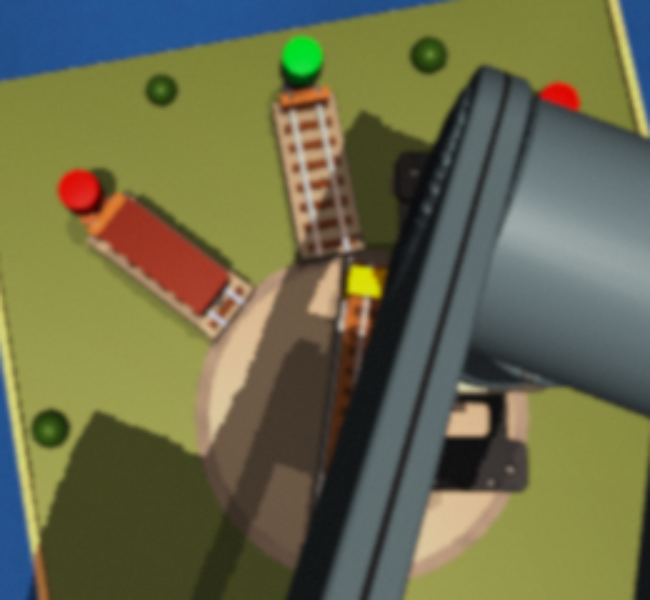

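The picture shows the arch at (365,280), partly hidden by the arm. The bridge is still about 15° short, so I'll push a bit more and then retreat to measure.

Request:
arm_command:
  targets:
    - [[0.194,0.129,0,0,0,-0.0349],[0.194,0.129,0,0,0,-0.0349],[0.194,0.129,0,0,0,-0.0349],[0.194,0.129,0,0,0,-0.0349],[0,0,0,0,0,0],[-1.0,0,0,0,0,0],[-2.0,0,0,0,0,0],[0,0,-4,0,0,0],[0,0,-4,0,0,0],[0,0,-4,0,0,0],[-5,0,0,0,0,0],[-5,0,0,0,0,0],[-5,0,0,0,0,0],[-5,0,0,0,0,0],[0,0,0,0,0,0]]

```text
clock: 8.85
tool_pos: [637.2, -341.6, 147.8]
tcp_rot: [0.0, 0.664, 0.747, -0.001]
wrist_force: [-0.6, 0.2, 0.6]
opening: 0.8
gripper_force: 0.0
```

```bash
cat >> m.py <<'E'
    if n=="top":
        r=np.hypot(W[...,0]-a[0],W[...,1]-a[1])
        m=((d>0)&(r<100)&(W[...,2]>27)&(W[...,2]<60))
        P=W[m][:,:2].astype(np.float32); rc=cv2.minAreaRect(P);print("rect",rc)
E
python3 m.py c
```

```text
clock 8.85 tool [ 637.2 -341.6  147.8] phi_tool 6.73 p_b 54.6 -273.9 F [-0.6  0.2  0.6]
top 359 arch [635.  -75.4] [51.8 16.7] 89.45757293701172 dir 0.4 r 84.2
rect ((549.1383666992188, -76.3934097290039), (54.35368347167969, 196.3948974609375), 89.76089477539062)
side 181 arch [633.9 -75. ] [52.6 16.6] 88.70706939697266 dir 0.67 r 83.1
```

View pics/top_c.png

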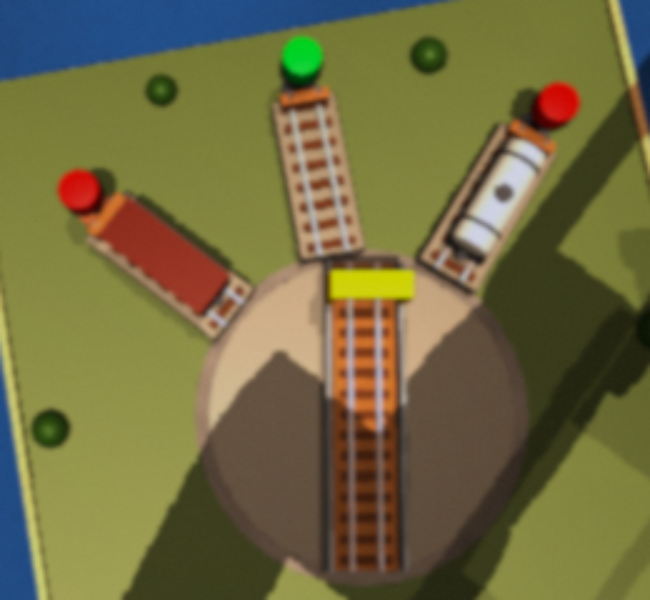

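```bash
cat > fit.py <<'E'
from h import *
# averaged heading: edges of the bridge outline + arch centre, top camera, several frames
a=np.array([550.8,-76]);H=[]
for i in range(4):
    p,d=read_camera("top");W=cloud(p,d,"top");r=np.hypot(W[...,0]-a[0],W[...,1]-a[1])
    A=np.concatenate(blobs(p,d,"top",'y',75));A=A[A[:,2]>92]
    c=np.array(cv2.minAreaRect(A[:,:2].astype(np.float32))[0])
    h0=np.arctan2(*(c-a)[::-1]);u=np.array([np.cos(h0),np.sin(h0)]);v=np.array([-u[1],u[0]])
    P=W[(d>0)&(r<100)&(W[...,2]>27)&(W[...,2]<60)][:,:2]-a
    X,Y=P@u,P@v; B=np.arange(-85,60,6); e=[]
    g=[(x+3,*np.percentile(Y[(X>=x)&(X<x+6)],[2,98])) for x in B if ((X>=x)&(X<x+6)).sum()>15]
    g=np.array(g); f=np.polyfit(g[:,0],(g[:,1]+g[:,2])/2,1)
    # lamp + axis
    G=np.concatenate(blobs(p,d,"top",'g',78,30)); l=np.array(cv2.minEnclosingCircle(G[:,:2].astype(np.float32))[0])
    dg=lambda w:np.degrees(np.arctan2(w[1],w[0]))
    H.append([np.degrees(h0),np.degrees(h0+np.arctan(f[0])),f[1],dg(l-a),g[:,2].mean()-g[:,1].mean()])
print("arch, edges, off, lamp, width",np.median(H,0).round(2),np.std(H,0).round(2))
E
python3 fit.py
```

```text
arch, edges, off, lamp, width [ 0.42 -0.12  0.11 10.35 52.57] [0.02 0.02 0.01 0.02 0.04]
```

Request:
arm_command:
  targets:
    - [[5,0,0,0,0,0],[5,0,0,0,0,0],[5,0,0,0,0,0],[5,0,0,0,0,0],[0,0,4,0,0,0],[0,0,4,0,0,0],[0,0,3.9,0,0,0],[1.5,0,0,0,0,0],[1.0,0,0,0,0,0],[0,0,0,0,0,0]]

```text
clock: 10.4
tool_pos: [611.7, -111.0, 32.2]
tcp_rot: [0.001, 0.661, 0.75, 0.001]
wrist_force: [-1.3, 0.2, 0.1]
opening: 0.5
gripper_force: 0.4
```

```bash
python3 m.py d
```

```text
clock 10.4 tool [ 611.7 -111.    32.2] phi_tool 7.17 p_b 56.1 -42.3 F [-1.3  0.2  0.1]
top 171 arch [635.1 -61.6] [16.5 24.4] 0.0036311515141278505 dir 9.66 r 85.6
rect ((549.4473876953125, -70.9951400756836), (198.3921356201172, 42.24462127685547), 10.323911666870117)
```

Request:
arm_command:
  targets:
    - [[0.2,0,0,0,0,0],[0.15,-0.1,0,0,0,0],[0.097,0.066,0,0,0,-0.0175],[0.097,0.066,0,0,0,-0.0175],[0.097,0.066,0,0,0,-0.0175],[0.097,0.066,0,0,0,-0.0175],[0.097,0.066,0,0,0,-0.0175],[0.097,0.066,0,0,0,-0.0175],[0.097,0.066,0,0,0,-0.0175],[0.097,0.066,0,0,0,-0.0175],[0.048,0.033,0,0,0,-0.0087],[0.048,0.033,0,0,0,-0.0087],[0,0,0,0,0,0]]

```text
clock: 12.12
tool_pos: [613.5, -99.1, 30.0]
tcp_rot: [0.0, 0.601, 0.799, 0.0]
wrist_force: [0.2, -0.5, -1.1]
opening: 0.4
gripper_force: 0.1
```

```bash
python3 m.py e
```

```text
clock 12.125 tool [613.5 -99.1  30. ] phi_tool 16.09 p_b 53.8 -39.6 F [ 0.2 -0.5 -1.1]
top 81 arch [632.9 -45.6] [11.4 18.3] 89.81404876708984 dir 20.33 r 87.5
rect ((548.7512817382812, -76.63188171386719), (195.39208984375, 53.85823440551758), 6.552102088928223)
```

Request:
arm_command:
  targets:
    - [[-0.8,0,0,0,0,0],[-2.0,0,0,0,0,0],[0,0,-4,0,0,0],[0,0,-4,0,0,0],[0,0,-4,0,0,0],[-5,0,0,0,0,0],[-5,0,0,0,0,0],[-5,0,0,0,0,0],[-5,0,0,0,0,0],[0,0,0,0,0,0]]

```text
clock: 13.48
tool_pos: [676.0, -324.3, 148.4]
tcp_rot: [0.0, 0.603, 0.797, -0.001]
wrist_force: [-0.2, 0.8, 0.4]
opening: 0.4
gripper_force: 0.0
```

```bash
python3 m.py f; python3 fit.py
```

```text
clock 13.475 tool [ 676.  -324.3  148.4] phi_tool 15.78 p_b 53.0 -273.0 F [-0.2  0.8  0.4]
top 352 arch [634.7 -65.9] [17.8 52. ] 5.728044509887695 dir 6.88 r 84.5
rect ((548.6527709960938, -76.61612701416016), (195.14529418945312, 54.3319206237793), 6.4396209716796875)
side 183 arch [633.3 -65.9] [17.4 53. ] 5.813761234283447 dir 6.97 r 83.1
arch, edges, off, lamp, width [ 6.86  6.3   0.12 10.34 52.35] [0.06 0.02 0.01 0.02 0.03]
```

View pics/top_f.png

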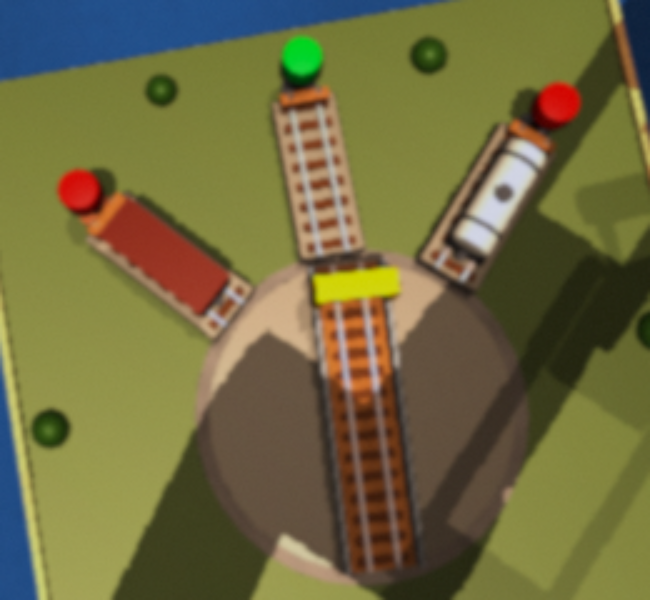

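The bridge is at about 6.6° and needs about 3.7° more. The picture shows both wagons in place, with the arch at (356,286) pointing slightly right of the green track.

Request:
arm_command:
  targets:
    - [[5,0,0,0,0,0],[5,0,0,0,0,0],[5,0,0,0,0,0],[5,0,0,0,0,0],[0,0,4,0,0,0],[0,0,4,0,0,0],[0,0,3.8,0,0,0],[1.5,0,0,0,0,0],[1.0,0,0,0,0,0],[0,0,0,0,0,0],[0,0,0,0,0,0]]

```text
clock: 15.15
tool_pos: [615.2, -102.2, 33.7]
tcp_rot: [0.001, 0.601, 0.799, 0.0]
wrist_force: [-0.6, -0.2, -0.1]
opening: 0.4
gripper_force: 0.1
```

```bash
python3 m.py g
```

```text
clock 15.15 tool [ 615.2 -102.2   33.7] phi_tool 16.11 p_b 54.6 -43.0 F [-0.6 -0.2 -0.1]
top 125 arch [632.4 -48.5] [17.3 19.3] 8.212964057922363 dir 18.62 r 86.1
rect ((549.470458984375, -77.7501220703125), (196.57394409179688, 51.872039794921875), 9.928324699401855)
```

Request:
arm_command:
  targets:
    - [[0.2,0,0.35,0,0,0],[0.2,0,0,0,0,0],[0.05,0.027,0,0,0,-0.0108],[0.05,0.027,0,0,0,-0.0108],[0.05,0.027,0,0,0,-0.0108],[0.05,0.027,0,0,0,-0.0108],[0.05,0.027,0,0,0,-0.0108],[0.05,0.027,0,0,0,-0.0108],[0,0,0,0,0,0]]

```text
clock: 16.38
tool_pos: [613.8, -94.8, 28.5]
tcp_rot: [0.0, 0.575, 0.818, 0.0]
wrist_force: [-0.8, -0.1, 0.9]
opening: 0.6
gripper_force: 0.2
```

```bash
python3 m.py h
```

```text
clock 16.375 tool [613.8 -94.8  28.5] phi_tool 19.8 p_b 52.9 -39.1 F [-0.8 -0.1  0.9]
top 50 arch [630.4 -40.7] [ 8.1 16.4] 89.69667053222656 dir 23.93 r 87.1
rect ((549.3181762695312, -76.62261962890625), (196.04345703125, 54.220481872558594), 8.977226257324219)
```

Request:
arm_command:
  targets:
    - [[0.04,0.026,0,0,0,-0.007],[0.04,0.026,0,0,0,-0.007],[0.04,0.026,0,0,0,-0.007],[0,0,0,0,0,0]]

```text
clock: 16.98
tool_pos: [614.1, -93.4, 28.5]
tcp_rot: [-0.0, 0.566, 0.824, 0.0]
wrist_force: [-0.7, -0.5, 0.0]
opening: 0.3
gripper_force: 0.2
```

```bash
python3 m.py i
```

```text
clock 16.975 tool [614.1 -93.4  28.5] phi_tool 21.01 p_b 52.9 -38.9 F [-0.7 -0.5  0. ]
top 42 arch [630.4 -38.2] [ 6.6 16.4] 88.65697479248047 dir 25.37 r 88.1
rect ((548.9957275390625, -76.63250732421875), (195.76223754882812, 54.08774185180664), 10.07924747467041)
```

Request:
arm_command:
  targets:
    - [[-0.8,0,0,0,0,0],[-2.0,0,0,0,0,0],[0,0,-4,0,0,0],[0,0,-4,0,0,0],[0,0,-4,0,0,0],[-5,0,0,0,0,0],[-5,0,0,0,0,0],[-5,0,0,0,0,0],[-5,0,0,0,0,0],[0,0,0,0,0,0]]

```text
clock: 18.32
tool_pos: [695.5, -312.2, 146.5]
tcp_rot: [-0.0, 0.569, 0.823, -0.001]
wrist_force: [-0.1, 0.2, 0.4]
opening: 0.2
gripper_force: 0.0
```

```bash
python3 m.py j; python3 fit.py
```

```text
clock 18.325 tool [ 695.5 -312.2  146.5] phi_tool 20.71 p_b 51.9 -272.2 F [-0.1  0.2  0.4]
top 350 arch [633.7 -60.6] [17.9 51.9] 9.759989738464355 dir 10.55 r 84.3
rect ((551.0875244140625, -76.5390625), (199.6021270751953, 54.55207061767578), 10.085853576660156)
side 177 arch [632.7 -60.6] [16.8 52.8] 9.332215309143066 dir 10.67 r 83.3
arch, edges, off, lamp, width [10.54  9.98  0.1  10.36 52.32] [0.05 0.02 0.01 0.02 0.02]
```

View pics/top_j.png

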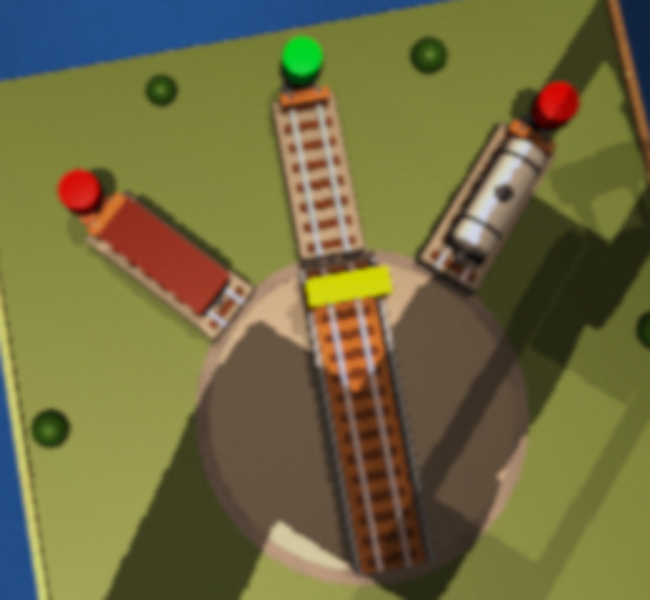

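The rails look nearly in line. I'll check that in a rectified view at rail height.

```bash
python3 - <<'E'
from h import *
a=np.array([550.8,-76]);th=np.radians(10.35)
p,d=read_camera("top");c=camera_info("top");K=np.array(c["K"]);T=np.linalg.inv(np.array(c["world_from_camera"]))
W=cloud(p,d,"top")
u=np.array([np.cos(th),np.sin(th)]);v=np.array([-u[1],u[0]])
X=(W[...,:2]-a)@u;Y=(W[...,:2]-a)@v
for lo,hi in((-95,-30),(-30,40),(135,215)):
    m=(X>lo)&(X<hi)&(abs(Y)<12)&(d>0);print("z",lo,np.percentile(W[m][:,2],[10,50,90]).round(1))
z=41
xs=np.linspace(-110,250,721);ys=np.linspace(-45,45,181)   # 2px/mm
gx,gy=np.meshgrid(xs,ys)
Q=np.stack([a[0]+gx*u[0]+gy*v[0],a[1]+gx*u[1]+gy*v[1],np.full_like(gx,z)],-1)@T[:3,:3].T+T[:3,3]
I=cv2.remap(p,(Q[...,0]/Q[...,2]*K[0,0]+K[0,2]).astype(np.float32),(Q[...,1]/Q[...,2]*K[1,1]+K[1,2]).astype(np.float32),cv2.INTER_CUBIC)
cv2.imwrite("pics/rect.png",I[:,:,::-1])
# rails: bluish-white = high blue relative to red
s=I[...,2].astype(float)-0.5*I[...,0]
for lo,hi in((-95,-35),(-95,50),(122,205)):
    R=[]
    for x0 in np.arange(lo,hi,8):
        k=(xs>=x0)&(xs<x0+8);pr=cv2.GaussianBlur(s[:,k].mean(1)[:,None],(1,9),0)[:,0]
        y1=[ys[w][np.argmax(pr[w])] for w in((ys>-18)&(ys<-2),(ys>2)&(ys<18))]
        R.append((x0+4,*y1))
    R=np.array(R);f1=np.polyfit(R[:,0],R[:,1],1);f2=np.polyfit(R[:,0],R[:,2],1)
    print(lo,hi,"slopes deg",np.degrees(f1[0]).round(2),np.degrees(f2[0]).round(2),"mid y",R[:,1:].mean().round(2),"gauge",(R[:,2]-R[:,1]).mean().round(1))
E
```

```text
z -95 [34.4 36.8 39.7]
z -30 [34.3 36.9 39.9]
z 135 [34.4 36.9 39.8]
-95 -35 slopes deg -0.3 0.0 mid y 0.78 gauge 19.4
-95 50 slopes deg -0.29 -0.28 mid y 0.57 gauge 19.4
122 205 slopes deg -0.0 0.0 mid y 0.25 gauge 19.5
```

View pics/rect.png

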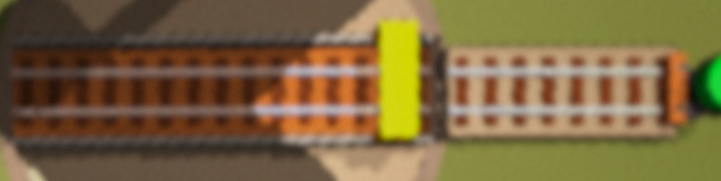

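In the rectified view the bridge rails (rows 72 and 112) run straight into the siding rails, within about 0.3°.

```bash
python3 -c "
from cell import *
print(hand_in())"
```

```text
the job is handed in; nothing more can be done
None
```

The yellow-arch end points at the green lamp, with the bridge rails in line with that siding to about 0.3°; the wagons look undisturbed in the pictures, the arm is clear, and the job was handed in at about 19 s.

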